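Lock the polisher spindle and take off its cap of unknown thread hand

TASK

The disc on the bench polisher is to be changed. Take the collared lock pin out of the wooden block and push it fully home in the narrow guide hole of the polisher to lock the spindle; then unscrew the round spindle cap, whose coarse quarter-turn thread may be left- or right-handed (unmarked: try both ways), lift it off and finish while holding it still in the gripper about ten centimetres above its seat, with the pin still home. Leave the two other rods in their block and do not knock about the things on the bench.

Things in the scene. Friction and masses are not known exactly. Their poses are not given: they have to be found in the camera images.
- machine: Bench polisher: fixed dark housing 160 (x) x 220 (y) x 50 mm, origin on the bench, z up. Spindle axis at its x = 0, y = -45 mm, lock guide hole at x = 0, y = +50 mm. The spindle carries a 104 mm disc (top 66 mm above the bench) and a fork reaching under the guide. Unlocked it turns easily and a weak spring recentres the fork; the pin, once home, stands in the fork and locks it (2 degrees play).
- lock_mouth (a point): Centre of the upper mouth of the polisher's lock guide hole, 99 mm above the bench. Vertical round through hole, bore 10.5 mm, 3 mm chamfer, 30 mm deep, in a steel block 34 x 30 mm; a post of the same height stands on its side away from the spindle. The fork lies just below.
- cap_seat (a point): Centre of the rim of the spindle's threaded neck (52 mm across), on the spindle axis, 100 mm above the bench; the cap's underside rests on it. It is 95 mm from the guide hole.
- pin_grip (a point): Centre of the grip of the lock pin (steel, 90 mm long, 80 g, the only rod with a collar), upright in one of the block's three holes. From the foot up: shaft 8 mm across, 46 mm long, tapered foot; flat collar 22 mm across, 4 mm thick; cylindrical grip 16 mm across, 40 mm high. This point is 70 mm above the foot, 24 mm above the collar's underside, 20 mm below the top.
- pin_collar (a point): Centre of the underside of the lock pin's collar, on its axis, 46 mm above its foot; it rests on the block's top at the start and on the guide's top (99 mm above the bench) when the pin is home.
- rack: Fixed wooden block 50 (its x) x 170 (its y) x 60 mm, origin at the centre of its underside; three upright holes 48 mm deep, 11 mm across, at y = -55, 0 and +55 mm hold the lock pin and two other rods, in any order.
- punch: Plain straight steel rod, 8 mm across, 90 mm long, no collar or head, standing in the block; origin at its foot. To be left there.
- ballrod: Steel rod 8 mm across with a 22 mm ball on top, 87 mm long, standing in the block; origin at its foot. To be left there.
- wrench: Wrench 170 mm long, lying in front of the polisher; origin at its underside.
- jar: Glass jar 60 mm across, 80 mm high, behind the polisher; origin at its underside.
- spray: Spray can 58 mm across, 170 mm high, behind the block; origin at its underside.
- driver: Screwdriver 200 mm long, lying in front of the block; origin at its underside.
- bearing: Steel bearing ring 52 mm across, 14 mm high, lying on the bench; origin at its underside.
- mug: White mug 80 mm across, 95 mm high; origin at its underside.
- cap_center (a point): Centre of the spindle cap, half-way up its grip: knurled round steel cap 54 mm across, 25 mm high, 180 g, upright; plug and cross bar reach 20 mm into the neck. Turned the right way (clockwise or not, drawn anew each time) it is free 62 to 90 degrees from its start and then lifts straight off; turned the wrong way it meets a hard stop within 20 degrees and cannot be lifted. It turns lightly.
There are look-alikes about, which are no part of the job. What is shaped like the part that bears cap_center but green is not meant.

How it is judged:
By the outcome, as a careful person would: the job done as asked, in the order asked, and still so for the second after the job is handed in, while the arm keeps its last pose, push and grip.
It also fails if it takes over 54 s, if anything falls off the work surface, if the arm or the gripper's body presses on something with over 40 N, if the wrist force passes 120 N, or if a joint passes its speed limit or range.

ROBOT

A 6-joint arm with a two-finger parallel gripper is mounted at the origin on the work surface. World frame = base frame: x ahead of the robot, y to its left, z up, the work surface at z = 0. Lengths are in m, angles in rad, forces in N, time in s.
With the tool pointing down it reaches from about 0.275 to 0.775 m from the base axis. Payload 14.6 kg.
Tool frame: the origin (TCP) lies between the finger pads; the fingertips stand 14 mm ahead of it and the grasp point (between the pads) lies 5 mm behind it (manip.tips_ahead is the distance from the TCP to the fingertips, in m); z points along the fingers, y is the line along which they close (so a half turn about z gives the same grasp; the last joint's range is limited). The gripper opens to 85 mm and grips with 20 to 120 N. Pads are 22 mm wide; open, the fingers measure 114 mm over their backs; the gripper's body (76 mm by 85 mm) begins 54 mm behind the grasp point. The pads swing forward as they close: fully open they stand 13 mm farther back than shut.
Start: joints at [1.127, 0.263, -0.048, 1.259, 0, 1.415], TCP at [0.15, 0.503, 0.245] pointing down, gripper open.
Joint ranges: [-2.65, 2.65], [-0.89, 1.7], [-1.18, 1.37], [-2.13, 2.11], [-1.35, 1.29], [-3.14, 3.14]. Speed limits (rad/s): [1.89, 1.89, 2.57, 2.79, 3.14, 3.14].

INTERFACE

Orientations are given as a unit quaternion [w, x, y, z].
In Python, from rig import manip gives the robot as it stands. The module is installed in compiled form; this text tells all that it offers.
- The arm moves only by the shell command python3 -m inch 'ROWS' [OPENING]. ROWS is JSON, a list that holds one entry, the list of rows, each a list of 4 numbers: the shift along the world's x, y, z in mm, then the turn about the world's z in degrees. In form: [[[dx, dy, dz, spin], ...]]. A call has exactly 10 rows; each row is the pose to reach, as a shift and turn from the pose commanded when the call began; what a row does not reach only later rows make up. A row lasts 1/12 s, in which the tool goes at most 41.7 mm and 7.16 degrees, less where a joint would pass 70% of its speed; a pose out of reach is approached as far as the arm can. A call with a gripper value outside its range is refused whole. OPENING is the closure, from -1 (fully open) to 1 (shut), set as the call begins (- or left out, the last holds). The fingers move at their own pace and stop on an object; the grip force is fixed at half the most. Time passes only in rows, so rows that repeat a pose let the fingers close, or fill a call up. It gives the time, the measured TCP pose, the force, the opening and the grip force at its end, in the units of the state.
- manip.get_obs(): the state, without advancing time (a new reading comes with each control period).
- manip.capture(name): name is "scene" or "top"; returns a dict with "frame" (400x640x3 uint8, blue, green, red), "fx", "fy", "cx", "cy" (pixels), "dist_coeffs" ([k1, k2, p1, p2, k3] as OpenCV has them; the pictures are not rectified), "rvec" (rotation vector, rad) and "tvec" (3), from world to camera coordinates, as OpenCV has them. Camera axes: x right, y down, z forward; pixel columns grow to the right and rows downward; lengths in m; the calibration is good to about 2 mm. A picture is of the moment at which its call begins. There is no depth.
- manip.hand_in(): hands the job in; it is judged then, once.
Trained networks look in a picture, given as the dict that the camera call returned (one of the last four; its "shot" number tells which), for a name from the list of things; names that differ only in an ending like _2 or _b are one class to them, and where a whole thing is asked for, a point or a joint stands for the part that bears it (a point fixed in the world has none). Each returns a list of dicts, best first, with "confidence" (0 to 1); they miss things now and then, are a little off and sometimes report something else, mostly with a low value. They report only what shows in the picture. A call takes as long as a camera call. They do not tell look-alikes from the thing itself.
- manip.spot_in(picture, label): "xy" ([column, row] in pixels, amid what is visible of it).
- manip.silhouettes(picture, label): "pixels" (400x640 bool, what is visible of it) and "xy" ([column, row] in pixels, amid what is visible of it).
- manip.spot_point(picture, label): "xy" ([column, row] in pixels: a listed point, or the origin of a listed thing).
The state is a dict: "time": time; "q": joint angles; "qd": joint speeds; "effort": joint torques, N m; "position": TCP position; "ee_rot": TCP orientation; "wrist_force": force on the tool from outside, world axes, zero at the start; "torque": the same for the moment, N m; "gripper_width": finger opening in m; "finger_force": force on a finger pad.
Only numpy, scipy, OpenCV 4.12 (cv2) and the standard library are available. Lean on these libraries where they do the work, as an engineer would, in place of code of your own. Each camera call takes 0.05 s, during which the arm holds its last target. There are 200 camera calls.

## Working session

There is one attempt and no reset: what is moved stays moved. The work goes in short steps, Python scripts to look and compute and a shell command to move; the robot and the scene stay as the last step left them, time stands still between calls to the robot, and variables do not carry over. Pictures are saved under pics/ and viewed, at most 10 in all, crops included, and the job is handed in when it is done.

```bash
mkdir -p pics; cat > h.py <<'E'
from rig import manip
import numpy as np, cv2
def cam(p): 
    K=np.array([[p["fx"],0,p["cx"]],[0,p["fy"],p["cy"]],[0,0,1]],float)
    return K,np.array(p["dist_coeffs"],float),np.array(p["rvec"],float).reshape(3,1),np.array(p["tvec"],float).reshape(3,1)
def ray(p,xy):
    K,d,r,t=cam(p); R=cv2.Rodrigues(r)[0]
    n=cv2.undistortPoints(np.array([[xy]],float),K,d)[0,0]
    v=R.T@np.array([n[0],n[1],1]); return (-R.T@t).ravel(), v/np.linalg.norm(v)
def atz(p,xy,z):
    c,v=ray(p,xy); return c+v*(z-c[2])/v[2]
def tri(rs):
    A=sum(np.eye(3)-np.outer(v,v) for c,v in rs); b=sum((np.eye(3)-np.outer(v,v))@c for c,v in rs)
    return np.linalg.solve(A,b)
def proj(p,X):
    K,d,r,t=cam(p); return cv2.projectPoints(np.array(X,float).reshape(-1,3),r,t,K,d)[0].reshape(-1,2)
E
cat > a.py <<'E'
from h import *
np.set_printoptions(precision=4,suppress=True)
P={n:manip.capture(n) for n in("scene","top")}
for n in P: cv2.imwrite(f"pics/{n}0.png",P[n]["frame"]); print(n,ray(P[n],(320,200)))
Z=dict(lock_mouth=.099,cap_seat=.1,pin_grip=.084,pin_collar=.06,cap_center=.1125,machine=0,rack=0,punch=.012,ballrod=.012,wrench=0,jar=0,spray=0,driver=0,bearing=0,mug=0)
for l,z in Z.items():
    for n in P:
        for d in manip.spot_point(P[n],l)[:3]:
            print(l,n,np.round(d["xy"],1),round(d["confidence"],2),atz(P[n],d["xy"],z)[:2])
o=manip.get_obs();print(o)
E
python3 a.py
```

```text
scene (array([ 1.0718, -0.6521,  0.9646]), array([-0.4626,  0.5394, -0.7036]))
top (array([0.3758, 0.0637, 1.1746]), array([ 0.1193, -0.0236, -0.9926]))
lock_mouth scene [354.2 164. ] 0.87 [0.4805 0.1795]
lock_mouth top [273.  208.8] 0.59 [0.4802 0.1777]
cap_seat top [300.4 199.1] 0.95 [0.5082 0.0963]
pin_grip scene [194.7 278.9] 0.7 [ 0.4492 -0.3464]
pin_grip top [273.4 170.7] 0.67 [0.5981 0.1784]
pin_grip top [445.9 218.3] 0.52 [ 0.4468 -0.3452]
pin_collar scene [199.8 284.4] 0.65 [ 0.4528 -0.3401]
pin_collar top [447.3 219.3] 0.52 [ 0.4451 -0.3585]
cap_center scene [341.2 180.8] 0.68 [0.5061 0.0913]
cap_center scene [305.9 245.1] 0.68 [ 0.5836 -0.1299]
cap_center top [356.  194.2] 0.53 [ 0.5196 -0.068 ]
machine scene [345.3 202.7] 0.94 [0.4978 0.1266]
machine top [289.4 207.4] 0.78 [0.4938 0.1351]
rack scene [219.5 285.3] 0.92 [ 0.4489 -0.2899]
rack top [423.4 217.6] 0.66 [ 0.4556 -0.3014]
rack top [302.2 201.8] 0.31 [0.5117 0.0936]
punch scene [204.8 258.2] 0.5 [ 0.3673 -0.2653]
ballrod scene [311.9 184.5] 0.64 [0.3865 0.1105]
ballrod top [418.7 220.2] 0.37 [ 0.4465 -0.2819]
wren
[... 564 characters left out ...]
[372.7 224.6] 0.51 [ 0.435  -0.1338]
mug scene [446.4 176.6] 0.89 [0.6543 0.4134]
mug scene [222.  288.5] 0.23 [ 0.4603 -0.292 ]
mug top [203.1 162.9] 0.75 [0.644  0.4197]
mug top [272.5 204.9] 0.28 [0.5025 0.1898]
{'time': 1.6, 'q': array([ 1.1267,  0.2631, -0.0483,  1.2594, -0.    ,  1.4155]), 'qd': array([ 0.0018,  0.0001,  0.0003, -0.0003, -0.0008, -0.0003]), 'effort': array([ -0.005 , -63.7426,  38.4773,   0.0012,  -0.0005,   0.    ]), 'position': array([0.1495, 0.5033, 0.2452]), 'ee_rot': array([ 0.    ,  0.1439,  0.9896, -0.    ]), 'wrist_force': array([ 0.3285, -0.2676,  0.1192]), 'torque': array([ 0.0281, -0.0052, -0.0109]), 'finger_force': 0.0, 'gripper_width': 0.08559732395662505}
```

View images.

```bash
python3 -c "
import cv2
a=cv2.imread('pics/scene0.png')[120:340,140:480];cv2.imwrite('pics/s1.png',cv2.resize(a,(800,518),interpolation=2))
a=cv2.imread('pics/top0.png')[130:280,180:480];cv2.imwrite('pics/t1.png',cv2.resize(a,(800,400),interpolation=2))"
```

```text
(no output)
```

View pics/s1.png

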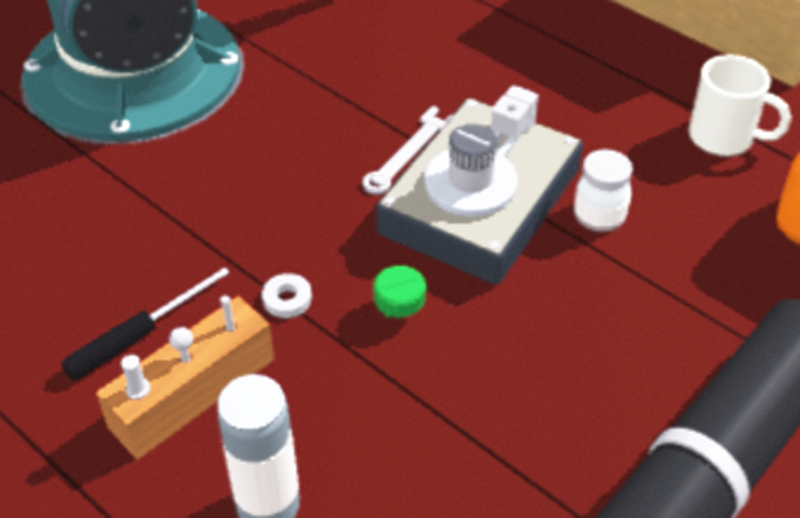

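View pics/t1.png

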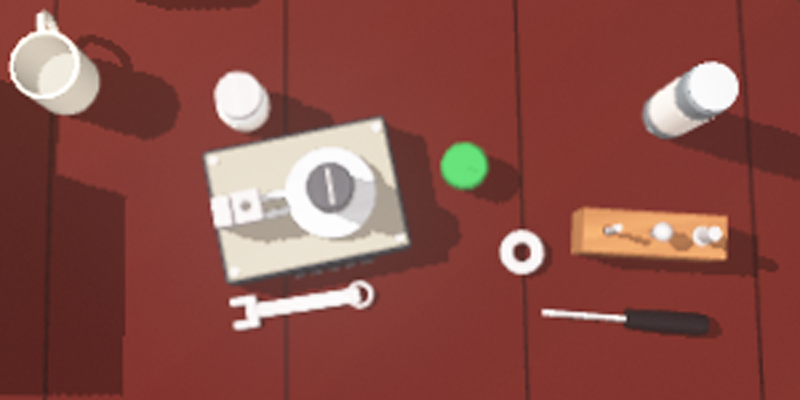

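Scene view: the collared pin is at the near end of the block (full-picture pixel about 196,280). The guide block is at 356,163 and the grey cap at 341,181; the green cap at 310,243 is the decoy. The top view agrees. First I move toward the pin.

```bash
python3 -m inch '[[[18,-36,0,-7],[36,-72,0,-14],[54,-108,0,-21],[72,-144,0,-28],[90,-180,0,-35],[108,-216,0,-42],[126,-252,0,-49],[144,-288,0,-56],[162,-324,0,-63],[180,-360,0,-70]]]' -- 
```

```text
invalid input: not JSON, or not a number
```

```bash
python3 -m inch '[[[18,-36,0,-7],[36,-72,0,-14],[54,-108,0,-21],[72,-144,0,-28],[90,-180,0,-35],[108,-216,0,-42],[126,-252,0,-49],[144,-288,0,-56],[162,-324,0,-63],[180,-360,0,-70]]]'
```

```text
time: 2.43
position: [0.3288, 0.1437, 0.2456]
ee_rot: [0.0, 0.684, 0.729, 0.0]
wrist_force: [2.0, 1.9, 0.7]
gripper_width: 0.0854
finger_force: 0.0
```

```bash
python3 -m inch '[[[9,-38,0,0],[19,-77,0,0],[28,-115,0,0],[37,-154,0,0],[47,-193,0,0],[56,-231,0,0],[66,-270,0,0],[75,-308,0,0],[84,-347,0,0],[94,-386,0,0]]]'; python3 -m inch '[[[10,-40,-10,0],[20,-75,-25,0],[25,-104,-45,0],[25,-104,-65,0],[25,-104,-75,0],[25,-104,-80,0],[25,-104,-80,0],[25,-104,-80,0],[25,-104,-80,0],[25,-104,-80,0]]]'
cat > b.py <<'E'
from h import *
import sys
np.set_printoptions(precision=4,suppress=True)
P={n:manip.capture(n) for n in("scene","top")}
t=sys.argv[1]; o=manip.get_obs(); print(o["time"],o["position"])
for n in P:
    u=proj(P[n],o["position"])[0]; print(n,"tcp px",u)
    x=int(np.clip(u[0],80,560));y=int(np.clip(u[1],60,340))
    cv2.imwrite(f"pics/{n}_{t}.png",cv2.resize(P[n]["frame"][y-60:y+60,x-80:x+80],(400,300),interpolation=2))
cv2.imwrite(f"pics/{t}.png",np.hstack([cv2.imread(f"pics/{n}_{t}.png") for n in P]))
for l in sys.argv[2:]:
    l,z=l.split(":")
    for n in P:
        for d in manip.spot_point(P[n],l)[:2]: print(l,n,np.round(d["xy"],1),round(d["confidence"],2),atz(P[n],d["xy"],float(z)))
E
python3 b.py p1 pin_grip:.084 pin_collar:.06
```

```text
time: 3.27
position: [0.4224, -0.2427, 0.2453]
ee_rot: [0.0, 0.682, 0.731, 0.0]
wrist_force: [1.1, 0.6, -0.1]
gripper_width: 0.0856
finger_force: 0.0
time: 4.1
position: [0.4479, -0.3445, 0.1663]
ee_rot: [0.001, 0.682, 0.731, -0.0]
wrist_force: [1.2, 0.9, 1.3]
gripper_width: 0.0852
finger_force: 0.0
4.2 [ 0.4478 -0.3445  0.166 ]
scene tcp px [188.2317 254.5312]
top tcp px [456.1116 215.901 ]
pin_grip scene [195.2 279.1] 0.7 [ 0.4505 -0.346   0.084 ]
pin_grip top [443.2 218.4] 0.42 [ 0.4466 -0.3367  0.084 ]
pin_collar scene [197.3 284.6] 0.6 [ 0.449  -0.3441  0.06  ]
pin_collar scene [391.9 212.9] 0.22 [0.647  0.1294 0.06  ]
pin_collar top [444.6 216. ] 0.54 [ 0.4556 -0.3504  0.06  ]
```

View pics/p1.png

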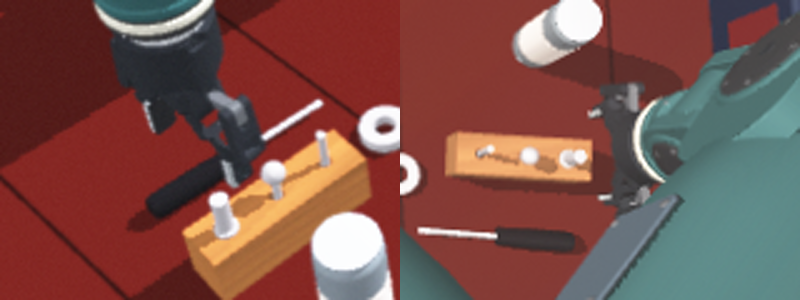

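The pin is between the open fingers: 222,215 in the left crop and 575,157 in the right. I descend on it and close.

```bash
python3 -m inch '[[[1,-1,-20,0],[1,-1,-40,0],[1,-1,-55,0],[1,-1,-65,0],[1,-1,-73,0],[1,-1,-79,0],[1,-1,-81,0],[1,-1,-81,0],[1,-1,-81,0],[1,-1,-81,0]]]'; python3 -m inch '[[[0,0,0,0],[0,0,0,0],[0,0,0,0],[0,0,0,0],[0,0,0,0],[0,0,0,0],[0,0,0,0],[0,0,0,0],[0,0,0,0],[0,0,0,0]]]' 1
```

```text
time: 5.23
position: [0.4488, -0.3457, 0.0849]
ee_rot: [0.001, 0.682, 0.731, -0.0]
wrist_force: [-0.1, -0.0, -0.4]
gripper_width: 0.0851
finger_force: 0.0
time: 6.07
position: [0.4494, -0.3455, 0.0846]
ee_rot: [0.001, 0.682, 0.731, 0.001]
wrist_force: [5.3, 1.2, -0.1]
gripper_width: 0.0146
finger_force: 58.4
```

```bash
python3 -m inch '[[[0,0,8,0],[0,0,18,0],[0,0,30,0],[0,0,44,0],[0,0,58,0],[0,0,72,0],[0,0,86,0],[0,0,96,0],[0,0,100,0],[0,0,100,0]]]'; python3 b.py p2 pin_grip:.179 pin_collar:.155
```

```text
time: 6.9
position: [0.4487, -0.3457, 0.1849]
ee_rot: [0.001, 0.682, 0.731, -0.0]
wrist_force: [0.7, 0.4, -0.3]
gripper_width: 0.0144
finger_force: 58.8
7.0 [ 0.4484 -0.3453  0.1837]
scene tcp px [186.5229 249.4979]
top tcp px [458.8609 215.2039]
pin_grip scene [347.1 202.5] 0.74 [ 0.607  -0.0146  0.179 ]
pin_grip scene [189.3 246.8] 0.51 [ 0.4431 -0.3351  0.179 ]
pin_grip top [457.4 216.4] 0.38 [ 0.4454 -0.3428  0.179 ]
pin_collar scene [311.9 185.9] 0.58 [ 0.4927 -0.0077  0.155 ]
pin_collar scene [188.7 255.9] 0.48 [ 0.4429 -0.3419  0.155 ]
pin_collar top [455.7 215.7] 0.49 [ 0.4492 -0.3478  0.155 ]
```

View pics/p2.png

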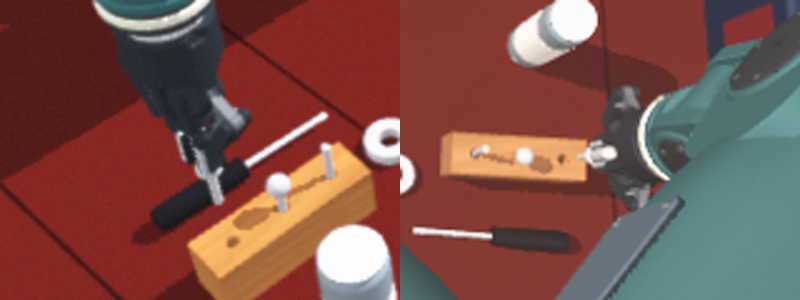

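The pin is held upright and the other rods are undisturbed. The empty hole shows at 562,158 (right crop) and 232,242 (left crop).

```bash
python3 - <<'E'
from h import *
np.set_printoptions(precision=4,suppress=True)
P={n:manip.capture(n) for n in("scene","top")}
print("hole",atz(P["top"],(443.7,218.4),.06),atz(P["scene"],(106.5+232/2.5,189.5+242/2.5),.06))
print("guide mine",atz(P["top"],(271.9,206.9),.099),atz(P["scene"],(357.6,165.5),.099))
print("cap",atz(P["top"],(303.7,200.1),.125))
for l,z in (("lock_mouth",.099),("cap_seat",.1),("cap_center",.1125),("machine",0)):
    for n in P:
        for d in manip.spot_point(P[n],l)[:2]: print(l,n,np.round(d["xy"],1),round(d["confidence"],2),atz(P[n],d["xy"],z))
im=[]
for n,x,y in(("scene",348,172),("top",288,204)):
    im.append(cv2.resize(P[n]["frame"][y-30:y+30,x-40:x+40],(400,300),interpolation=cv2.INTER_CUBIC))
cv2.imwrite("pics/g.png",np.hstack(im))
E
```

```text
hole [ 0.4481 -0.3472  0.06  ] [ 0.456  -0.3441  0.06  ]
guide mine [0.4859 0.1809 0.099 ] [0.4913 0.1808 0.099 ]
cap [0.5021 0.086  0.125 ]
lock_mouth scene [189.  258.9] 0.33 [ 0.4067 -0.3254  0.099 ]
lock_mouth top [270.9 206.7] 0.81 [0.4865 0.1839 0.099 ]
lock_mouth top [204.9 162.6] 0.38 [0.6223 0.3842 0.099 ]
cap_seat scene [339.7 185.5] 0.57 [0.5064 0.0855 0.1   ]
cap_seat top [300.6 196.9] 0.62 [0.5148 0.0957 0.1   ]
cap_seat top [294.8 243.7] 0.58 [0.3768 0.1136 0.1   ]
cap_center scene [307.7 243.5] 0.97 [ 0.5835 -0.1237  0.1125]
cap_center scene [337.6 178.3] 0.75 [0.4929 0.0925 0.1125]
cap_center top [353.9 191.7] 0.63 [ 0.5271 -0.062   0.1125]
cap_center top [302.3 199.1] 0.49 [0.5066 0.0904 0.1125]
machine scene [345.8 202.1] 0.86 [0.4973 0.1294 0.    ]
machine top [287.5 209.7] 0.87 [0.4864 0.1413 0.    ]
```

View pics/g.png

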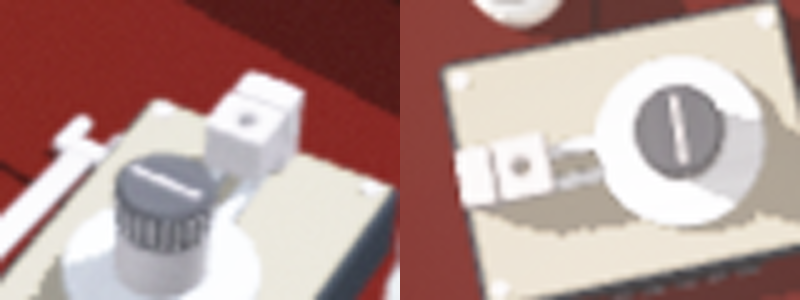

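```bash
python3 -m inch '[[[0,0,25,0],[0,8,50,0],[2,30,65,0],[5,65,65,0],[8,105,65,0],[11,145,65,0],[14,185,65,0],[17,225,65,0],[20,265,65,0],[23,305,65,0]]]'; python3 -m inch '[[[3,40,0,0],[6,80,0,0],[9,120,0,0],[12,160,0,0],[15,190,0,0],[15,210,-10,0],[15,220,-25,0],[15,222,-35,0],[15,222,-40,0],[15,222,-40,0]]]'; python3 b.py p3 pin_collar:.182 lock_mouth:.099
```

```text
time: 8.53
position: [0.4712, -0.0386, 0.2495]
ee_rot: [0.0, 0.682, 0.731, 0.0]
wrist_force: [0.8, 0.1, -0.8]
gripper_width: 0.0145
finger_force: 58.8
time: 9.37
position: [0.486, 0.1815, 0.2085]
ee_rot: [-0.0, 0.682, 0.731, -0.001]
wrist_force: [1.0, 0.5, 0.3]
gripper_width: 0.0148
finger_force: 58.8
9.4667 [0.4867 0.1812 0.2097]
scene tcp px [358.9903 131.9847]
top tcp px [267.3015 202.4183]
pin_collar scene [357.7 143. ] 0.46 [0.4919 0.1719 0.182 ]
lock_mouth top [272.9 204.5] 0.61 [0.493 0.178 0.099]
lock_mouth top [375.2 222.6] 0.5 [ 0.4359 -0.1248  0.099 ]
```

View pics/p3.png

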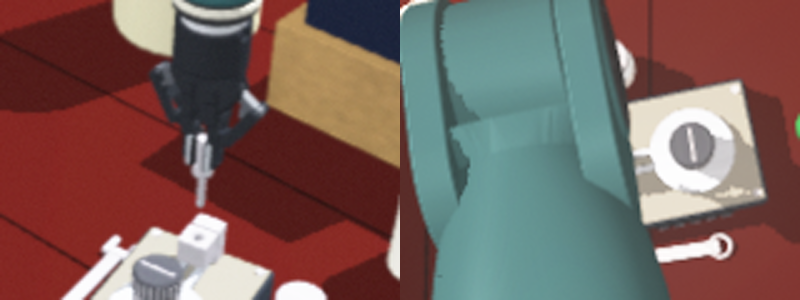

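The pin hangs over the guide: foot at 202,205 and hole at 200,237 in the left crop. I check the scene-camera relation between foot and hole.

```bash
python3 - <<'E'
from h import *
P=manip.capture("scene");o=manip.get_obs();x,y,z=o["position"]
print(z,proj(P,[[x,y,z-.073],[x,y,.099],[x+.005,y,.099],[x,y+.005,.099]]))
f=cv2.resize(P["frame"][125:185,320:400],(800,600),interpolation=cv2.INTER_CUBIC);cv2.imwrite("pics/f.png",f)
E
```

```text
0.20978011112554776 [[357.27353668 153.96693437]
 [356.40459198 164.69108686]
 [357.84539731 165.48705333]
 [357.52919344 163.80573034]]
```

View pics/f.png

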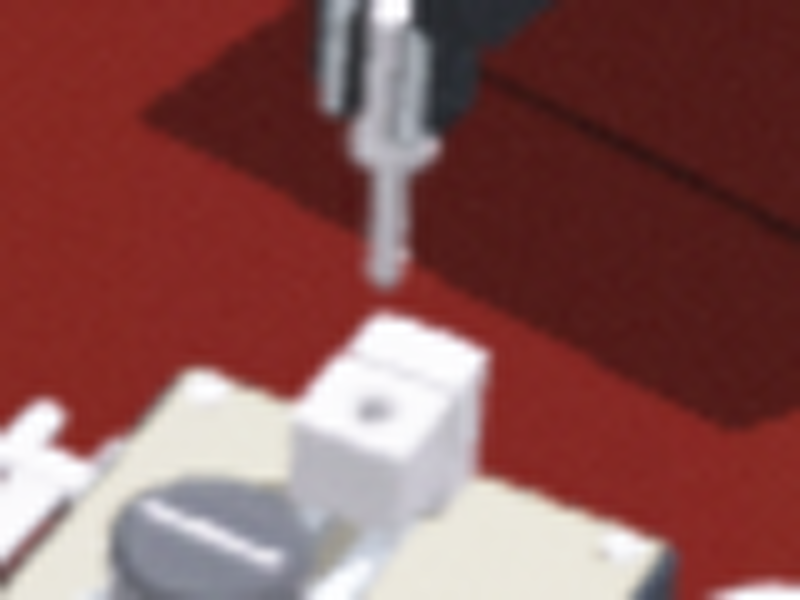

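```bash
python3 -m inch '[[[1,-2,-8,0],[1,-2,-16,0],[1,-2,-24,0],[1,-2,-30,0],[1,-2,-34,0],[1,-2,-37,0],[1,-2,-38,0],[1,-2,-39,0],[1,-2,-40,0],[1,-2,-40,0]]]'; python3 -m inch '[[[0,0,-1,0],[0,0,-1,0],[0,0,-2,0],[0,0,-2,0],[0,0,-3,0],[0,0,-3,0],[0,0,-3,0],[0,0,-3,0],[0,0,-3,0],[0,0,-3,0]]]'
```

```text
time: 10.55
position: [0.4876, 0.1796, 0.1693]
ee_rot: [0.0, 0.682, 0.731, 0.0]
wrist_force: [-0.3, 0.7, -0.1]
gripper_width: 0.0143
finger_force: 58.8
time: 11.38
position: [0.4875, 0.1795, 0.1663]
ee_rot: [0.0, 0.682, 0.731, 0.0]
wrist_force: [0.1, 0.2, -1.2]
gripper_width: 0.0147
finger_force: 58.8
```

```bash
python3 -m inch '[[[0,0,-1,0],[0,0,-2,0],[0,0,-2,0],[0,0,-3,0],[0,0,-3,0],[0,0,-4,0],[0,0,-4,0],[0,0,-5,0],[0,0,-5,0],[0,0,-5,0]]]'; python3 - <<'E'
from rig import manip
o=manip.get_obs();print(o["wrist_force"],o["torque"],o["position"])
E
```

```text
time: 12.22
position: [0.4875, 0.1796, 0.1612]
ee_rot: [-0.0, 0.682, 0.731, -0.0]
wrist_force: [-0.3, -0.4, 0.4]
gripper_width: 0.0146
finger_force: 58.8
[-0.29127377 -0.37630405  0.35813742] [-0.03490076 -0.0153245   0.02992958] [0.48748321 0.17955021 0.16122149]
```

```bash
python3 -m inch '[[[0,0,-2,0],[0,0,-5,0],[0,0,-8,0],[0,0,-11,0],[0,0,-14,0],[0,0,-17,0],[0,0,-20,0],[0,0,-22,0],[0,0,-23,0],[0,0,-23,0]]]'
```

```text
time: 13.05
position: [0.4874, 0.1795, 0.138]
ee_rot: [-0.0, 0.682, 0.731, -0.0]
wrist_force: [-0.6, -0.4, -0.8]
gripper_width: 0.0143
finger_force: 58.8
```

```bash
python3 -m inch '[[[0,0,-2,0],[0,0,-4,0],[0,0,-6,0],[0,0,-8,0],[0,0,-10,0],[0,0,-11,0],[0,0,-12,0],[0,0,-13,0],[0,0,-13,0],[0,0,-13,0]]]'; python3 -m inch '[[[0,0,-1,0],[0,0,-1,0],[0,0,-1,0],[0,0,-2,0],[0,0,-2,0],[0,0,-2,0],[0,0,-3,0],[0,0,-3,0],[0,0,-3,0],[0,0,-3,0]]]'
```

```text
time: 13.88
position: [0.4875, 0.1795, 0.1253]
ee_rot: [0.0, 0.682, 0.731, -0.0]
wrist_force: [-0.3, 0.4, -1.0]
gripper_width: 0.0143
finger_force: 58.8
time: 14.72
position: [0.4878, 0.1796, 0.1232]
ee_rot: [0.0, 0.682, 0.731, 0.001]
wrist_force: [-3.9, -1.2, 15.1]
gripper_width: 0.0146
finger_force: 60.3
```

```bash
python3 -m inch '[[[0,0,0,0],[0,0,0,0],[0,0,0,0],[0,0,0,0],[0,0,0,0],[0,0,0,0],[0,0,0,0],[0,0,2,0],[0,0,6,0],[0,0,12,0]]]' -1;  python3 -m inch '[[[0,0,15,0],[0,0,35,0],[0,0,60,0],[0,-10,80,7],[5,-30,85,14],[9,-50,85,21],[12,-70,85,28],[14,-85,85,35],[15,-93,85,42],[15,-93,85,48]]]'; python3 b.py p4 pin_collar:.099 pin_grip:.123 cap_center:.1125
```

```text
time: 15.55
position: [0.4873, 0.1795, 0.1344]
ee_rot: [-0.0, 0.682, 0.731, -0.0]
wrist_force: [-1.0, -0.3, 0.4]
gripper_width: 0.0855
finger_force: 0.0
time: 16.38
position: [0.5028, 0.0851, 0.2199]
ee_rot: [0.0, 0.324, 0.946, -0.0]
wrist_force: [-1.0, 0.7, 0.1]
gripper_width: 0.0852
finger_force: 0.0
16.4833 [0.5026 0.0862 0.2198]
scene tcp px [340.5295 148.7356]
top tcp px [302.8493 195.6234]
pin_collar scene [358.9 166.7] 0.52 [0.4971 0.1792 0.099 ]
pin_collar top [414.1 248.5] 0.22 [ 0.3576 -0.2386  0.099 ]
pin_collar top [420.5 218.9] 0.16 [ 0.4451 -0.2617  0.099 ]
pin_grip scene [358.7 158.6] 0.62 [0.492  0.1822 0.123 ]
cap_center scene [338.3 184.2] 0.87 [0.5088 0.0762 0.1125]
cap_center scene [305.8 244.1] 0.83 [ 0.5814 -0.1279  0.1125]
cap_center top [355.8 192.5] 0.75 [ 0.5246 -0.0675  0.1125]
```

View pics/p4.png

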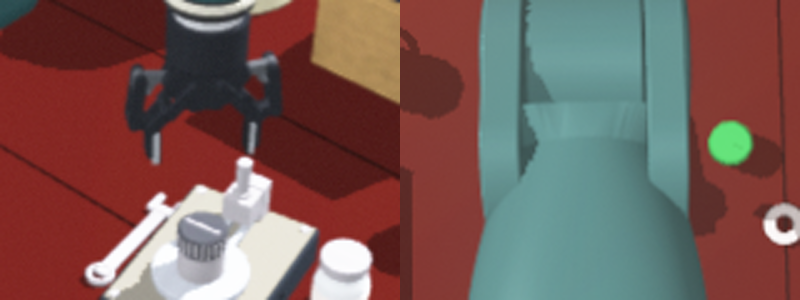

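The pin stands home in the guide at 245,180 (left crop), collar on the guide top. The gripper is above the cap at 203,235. I descend and grip.

```bash
python3 -m inch '[[[1,-1,-12,0],[1,-1,-30,0],[1,-1,-48,0],[1,-1,-66,0],[1,-1,-82,0],[1,-1,-94,0],[1,-1,-103,0],[1,-1,-108,0],[1,-1,-110,0],[1,-1,-110,0]]]'; python3 -m inch '[[[0,0,0,0],[0,0,0,0],[0,0,0,0],[0,0,0,0],[0,0,0,0],[0,0,0,0],[0,0,0,0],[0,0,0,0],[0,0,0,0],[0,0,0,0]]]' 1
```

```text
time: 17.62
position: [0.5036, 0.0856, 0.1093]
ee_rot: [-0.0, 0.326, 0.945, 0.0]
wrist_force: [-0.4, 0.5, -1.2]
gripper_width: 0.0853
finger_force: 0.0
time: 18.45
position: [0.5042, 0.0857, 0.1104]
ee_rot: [0.001, 0.326, 0.945, 0.001]
wrist_force: [-2.5, 0.6, 11.4]
gripper_width: 0.052
finger_force: 67.7
```

```bash
python3 -m inch '[[[0,0,0,3],[0,0,0,6],[0,0,0,9],[0,0,0,12],[0,0,0,15],[0,0,0,18],[0,0,0,21],[0,0,0,24],[0,0,0,26],[0,0,0,26]]]'; python3 -c "
from rig import manip
o=manip.get_obs();print(o['torque'],o['wrist_force'],o['ee_rot'])"
```

```text
time: 19.28
position: [0.5034, 0.0862, 0.1104]
ee_rot: [0.0, 0.104, 0.995, 0.001]
wrist_force: [-7.7, 4.6, 15.1]
gripper_width: 0.0516
finger_force: 64.2
[ 1.24250417  1.29806984 -0.69384728] [-7.68647536  4.62506565 15.11774088] [3.11401834e-04 1.03907273e-01 9.94586530e-01 9.03437423e-04]
```

```bash
python3 -m inch '[[[0,0,0,-4],[0,0,0,-8],[0,0,0,-12],[0,0,0,-16],[0,0,0,-20],[0,0,0,-24],[0,0,0,-28],[0,0,0,-32],[0,0,0,-36],[0,0,0,-40]]]'; python3 -c "
from rig import manip
o=manip.get_obs();print(o['torque'],o['wrist_force'],o['ee_rot'])"; python3 -m inch '[[[0,0,0,-3],[0,0,0,-6],[0,0,0,-9],[0,0,0,-12],[0,0,0,-15],[0,0,0,-18],[0,0,0,-20],[0,0,0,-20],[0,0,0,-20],[0,0,0,-20]]]'; python3 -c "
from rig import manip
o=manip.get_obs();print(o['torque'],o['wrist_force'],o['ee_rot'])"
```

```text
time: 20.12
position: [0.5045, 0.0859, 0.1105]
ee_rot: [0.001, 0.44, 0.898, 0.001]
wrist_force: [0.6, 2.1, 9.3]
gripper_width: 0.0522
finger_force: 65.7
[ 0.66008295 -0.2431616   0.2252955 ] [0.6209196  2.06853633 9.29737297] [0.00102921 0.44000293 0.89799517 0.00101915]
time: 20.95
position: [0.5051, 0.0859, 0.1105]
ee_rot: [0.001, 0.588, 0.809, 0.002]
wrist_force: [3.8, 3.0, 6.4]
gripper_width: 0.0519
finger_force: 63.8
[ 0.72761352 -0.85907809  0.04238994] [3.81831058 3.026611   6.40612927] [0.00123536 0.5879137  0.80892129 0.00152002]
```

```bash
python3 -m inch '[[[0,0,0,-4],[0,0,0,-8],[0,0,0,-12],[0,0,0,-16],[0,0,0,-20],[0,0,0,-24],[0,0,0,-28],[0,0,0,-32],[0,0,0,-34],[0,0,0,-34]]]'; python3 -c "
from rig import manip
o=manip.get_obs();print(o['torque'],o['wrist_force'],o['ee_rot'])"; python3 -m inch '[[[0,0,1,0],[0,0,1,0],[0,0,2,0],[0,0,2,0],[0,0,3,0],[0,0,3,0],[0,0,3,0],[0,0,3,0],[0,0,3,0],[0,0,3,0]]]'
```

```text
time: 21.78
position: [0.5059, 0.0859, 0.1106]
ee_rot: [0.001, 0.799, 0.601, 0.002]
wrist_force: [8.3, 4.3, 2.0]
gripper_width: 0.052
finger_force: 62.1
[ 0.73395948 -1.67884522  0.06904195] [8.34864645 4.34400773 2.03855911] [0.0011649  0.79949312 0.60066949 0.00235659]
time: 22.62
position: [0.5052, 0.0862, 0.1131]
ee_rot: [0.0, 0.799, 0.602, 0.002]
wrist_force: [8.1, 5.5, -2.2]
gripper_width: 0.0522
finger_force: 63.9
```

Cap turns freely clockwise and rises at about its own weight, so I lift it.

```bash
python3 -m inch '[[[0,0,2,0],[0,0,4,0],[0,0,6,0],[0,0,8,0],[0,0,10,0],[0,0,12,0],[0,0,14,0],[0,0,16,0],[0,0,18,0],[0,0,20,0]]]'; python3 -m inch '[[[0,0,5,0],[0,0,14,0],[0,0,25,0],[0,0,37,0],[0,0,49,0],[0,0,61,0],[0,0,69,0],[0,0,74,0],[0,0,77,0],[0,0,77,0]]]';python3 b.py p5 pin_collar:.099 cap_center:.2125
```

```text
time: 23.45
position: [0.5034, 0.0855, 0.1325]
ee_rot: [-0.0, 0.799, 0.602, -0.0]
wrist_force: [-0.7, 1.0, -2.2]
gripper_width: 0.0518
finger_force: 64.1
time: 24.28
position: [0.5036, 0.0856, 0.2097]
ee_rot: [0.0, 0.799, 0.602, 0.0]
wrist_force: [-0.7, 0.7, -2.2]
gripper_width: 0.052
finger_force: 64.1
24.3833 [0.5033 0.0855 0.2089]
scene tcp px [340.4129 152.4714]
top tcp px [303.1796 195.9047]
pin_collar scene [446.2 178.1] 0.66 [0.6998 0.2984 0.099 ]
pin_collar scene [357.3 164.6] 0.44 [0.4884 0.1832 0.099 ]
cap_center scene [306.8 242.5] 0.94 [ 0.6377 -0.1849  0.2125]
cap_center scene [337.3 150.6] 0.83 [0.4957 0.0825 0.2125]
cap_center top [356.3 196.5] 0.69 [ 0.4998 -0.0562  0.2125]
```

View pics/p5.png

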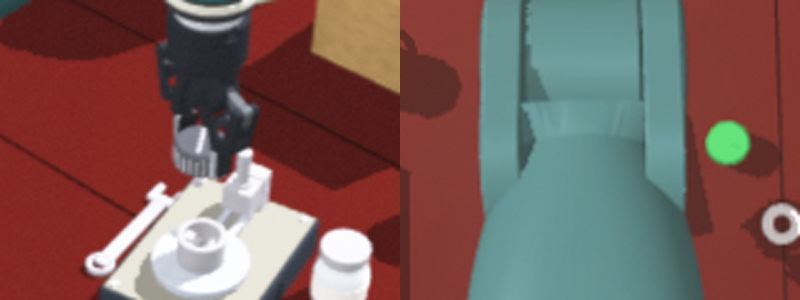

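The cap is in the gripper (195,150) about 100 mm above the open neck (203,240), and the pin is still home at 245,180. I let it settle and hand in.

```bash
python3 -m inch '[[[0,0,0,0],[0,0,0,0],[0,0,0,0],[0,0,0,0],[0,0,0,0],[0,0,0,0],[0,0,0,0],[0,0,0,0],[0,0,0,0],[0,0,0,0]]]'; python3 -c "
from rig import manip
print(manip.hand_in())"
```

```text
time: 25.42
position: [0.5036, 0.0856, 0.2093]
ee_rot: [0.0, 0.799, 0.602, 0.0]
wrist_force: [0.3, -0.5, -1.3]
gripper_width: 0.0524
finger_force: 64.1
the job is handed in; nothing more can be done
None
```

The job was handed in at 25.4 s: the lock pin is home in the guide, and the cap came off clockwise and is held still about 10 cm above its seat; the hand-in returned no verdict.

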